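# Set a bench extraction damper to half open by its stay

### The arm

A 6-joint arm with a two-finger parallel gripper is mounted at the origin on the work surface. World frame = base frame: x ahead of the robot, y to its left, z up, the work surface at z = 0. Lengths are in m, angles in rad, forces in N, time in s.
With the tool pointing down it reaches from about 0.25 to 0.775 m from the base axis. Payload 4 kg.
Tool frame: the origin (TCP) lies midway between the tips of the shut fingers; the grasp point (between the pads) lies robot.grip_point_offset behind it (robot.grip_point_offset is the distance from the TCP to the grasp point, in m); z points along the fingers, x is the direction in which the jaws open and shut, and the axes are right-handed (so a half turn about z gives the same grasp; the last joint's range is limited). The gripper opens to 94 mm and grips with 3 to 60 N. Pads are 16 mm wide; open, the fingers measure 119 mm over their backs; the gripper's body (75 mm by 177 mm) begins 78 mm behind the grasp point.
Start: joints at [1.196, 0.087, 1.371, -0, 1.684, -0.103], TCP at [0.148, 0.53, 0.206] pointing down, gripper open.
Joint ranges: [-3.1, 3.1], [-0.76, 2.03], [0.27, 2.55], [-1.08, 4.22], [0.17, 2.65], [-2.57, 2.57]. Speed limits (rad/s): [2.79, 2.79, 3.14, 3.14, 3.14, 3.14].

### API

Orientations are given as [roll, pitch, yaw] about the fixed x, y, z axes, in that order (R = Rz(yaw) Ry(pitch) Rx(roll)).
In Python, from bench import robot, optics, finder gives the robot as it stands. The module is installed in compiled form; this text tells all that it offers.
- The arm moves only by the tool arm_command, never from a script. Its argument "plan" is a list of rows, each a list of 5 numbers: the opening, from 0 (shut) to 1 (fully open), then the shift along the world's x, y, z in m, then the turn about the world's z in degrees. A call has 1 to 10 rows; each row is the pose to reach, as a shift and turn from the pose commanded when the call began; what a row does not reach only later rows make up. A row lasts 1/8 s, in which the tool goes at most 62.5 mm and 10.7 degrees, less where a joint would pass 70% of its speed; a pose out of reach is approached as far as the arm can. A call with a gripper value outside its range is refused whole. The fingers move at their own pace and stop on an object; the grip force is fixed at half the most. Time passes only in rows, so rows that repeat a pose let the fingers close. It gives the time, the measured TCP pose, the force and the opening at its end, in the units of the state.
- robot.get_obs(): the state, without advancing time (a new reading comes with each control period).
- optics.snapshot(name): name is "scene" or "top"; returns a dict with "image" (420x560x3 uint8, red, green, blue), "fx", "fy", "cx", "cy" (pixels), "position" and "rotation" of the camera in the world. Camera axes: x right, y down, z forward; pixel columns grow to the right and rows downward; lengths in m; the calibration is good to about 2 mm. A picture is of the moment at which its call begins. There is no depth.
- robot.close_job(): hands the job in, once; it reports no verdict.
Trained networks look in the newest picture that a camera, given by its name, has taken for a name from the list of things; names that differ only in an ending like _2 or _b are one class to them, and where a whole thing is asked for, a point or a joint stands for the part that bears it (a point fixed in the world has none). Each returns a list of dicts, best first, with "p" (0 to 1); they miss things now and then, are a little off and sometimes report something else, mostly with a low value. They report only what shows in the picture. A call takes as long as a camera call.
- finder.masks_of(label, camera): "pixels" (420x560 bool, what is visible of it) and "extent" ([left, top, right, bottom] in pixels, round what is visible of it).
The state is a dict: "time": time; "joint_positions": joint angles; "qvel": joint speeds; "joint_torque": joint torques, N m; "tool_pos": TCP position; "ee_rot": TCP orientation; "wrist_force": force on the tool from outside, world axes, zero at the start; "wrist_torque": the same for the moment, N m; "width": finger opening in m.
Only numpy, scipy, OpenCV 4.12 (cv2) and the standard library are available. Lean on these libraries where they do the work, as an engineer would, in place of code of your own. Each camera call takes 0.05 s, during which the arm holds its last target.

### The job

Set the extraction damper with the yellow knob to half open: lift its stay off the pin by the yellow knob, draw it back until the middle one of the stay's three holes is over the pin, drop that hole fully down over the pin and let go. Leave the damper with the red knob as it is.

Things in the scene. Friction and masses are not known exactly. Their poses are not given: they have to be found in the camera images.
- yellow_knob (a point): Upright round yellow knob, 22 mm thick, 50 mm tall, on the robot-side end of a flat steel stay whose upper face is 72 mm over the bench. Point: on the knob's axis, 30 mm above that face; x runs along the bar to its hinge, 245 mm away, z up. The end lifts about that hinge (45 mm = 0.18 rad lean) and sinks by its weight, 0.2 kg. Grip it across the bar, so that it can lean.
- middle_hole (a point): Centre, at the underside, of the middle of the yellow stay's three 24 mm holes, 95 mm from the knob's axis (the others at 45 mm, on the pin at the start, and 145 mm). Bar 280 x 44 x 6 mm. Moved along its length it draws the vent's aluminium slide plate with it (1 to 2 N drag, stays where left; away from the hinge opens it); it cannot move sideways. Axes as the knob's.
- pin (a point): Fixed upright brass pin of the yellow-knob damper, 8 mm thick, round tip. Point: on its axis at the shoulder the stay rests on, 66 mm over the bench; the tip is 18 mm higher (a knob lift of 22 mm clears it at the first hole, 30 mm at the middle one; 45 mm is safe). x points to the vent, along the stay's slide; y across. Seated, the middle-hole point is here, within the play of 8 mm.
- red_knob (a point): Knob of the other damper, of the same shape and size but red; that damper stands beside the first, to its left or right, with its stay's hole next to the hinge on its pin. Not to be disturbed. Point and axes as for the yellow knob.

How it is judged:
On the way:
1. the yellow-knob stay is lifted clear of its pin (height (world z) of middle_hole above 0.081 m), for 0.1 s.
At the end, for the whole second after the job is handed in: The middle hole of the yellow-knob stay is down over the pin: its centre within 13 mm of the pin's axis, its underside within 6 mm of the shoulder, the stay level within 0.05 rad (horizontal distance between middle_hole and pin below 0.013 m and z of middle_hole in the frame of pin below 0.006 m and angle between yellow_knob's own z axis and vertical below 0.05 rad); the robot touches nothing.
It fails at once if the red-knob damper is disturbed (its knob moved more than 20 mm) (distance of red_knob from where it was at the start of the episode above 0.02 m).
It also fails if it takes over 32 s, if anything falls off the work surface, if the arm or the gripper's body presses on something with over 40 N, if the wrist force passes 120 N, or if a joint passes its speed limit or range.

## Working session

There is one attempt and no reset: what is moved stays moved. The work goes in short steps, Python scripts to look and compute and a tool call to move; the robot and the scene stay as the last step left them, time stands still between calls to the robot, and variables do not carry over. Pictures are saved under pics/ and viewed, and the job is handed in when it is done.

Besides the shell and the picture viewer there is one more tool, called after "Call:" by a JSON object that holds its "name" and its "arguments", one argument or row to a line. arm_command: Moves the arm, as the interface text tells. Its arguments: {"type":"object","properties":{"plan":{"type":"array","items":{"type":"array","items":{"type":"number"}}}},"required":["plan"]}

```bash
mkdir -p pics; cat > h.py <<'E'
import numpy as np,cv2
from bench import robot,optics,finder
def ray(s,u,v):
    d=np.array([(u-s['cx'])/s['fx'],(v-s['cy'])/s['fy'],1.]);return np.array(s['position']),np.array(s['rotation'])@d
def atz(s,u,v,z):
    o,d=ray(s,u,v);return o+d*(z-o[2])/d[2]
def proj(s,p):
    c=np.array(s['rotation']).T@(np.array(p)-np.array(s['position']));return s['fx']*c[0]/c[2]+s['cx'],s['fy']*c[1]/c[2]+s['cy']
def save(s,n): cv2.imwrite('pics/%s.png'%n,s['image'][:,:,::-1])
E
python3 - <<'E'
from h import *
o=robot.get_obs();print({k:np.round(v,3).tolist() for k,v in o.items()}, robot.grip_point_offset)
for c in ['scene','top']:
    s=optics.snapshot(c);save(s,c+'0')
    print(c,np.round(s['position'],3),s['fx'],np.round(s['rotation'],2).tolist())
    for l in ['yellow_knob','red_knob','pin','middle_hole']:
        for m in finder.masks_of(l,c)[:2]:
            ys,xs=np.nonzero(m['pixels']);u,v=xs.mean(),ys.mean()
            print(l,round(m['p'],2),np.round(m['extent']),len(xs),u.round(1),v.round(1),np.round(atz(s,u,v,.1),3))
E
```

```text
{'time': 0.0, 'joint_positions': [1.196, 0.088, 1.372, 0.0, 1.684, -0.103], 'qvel': [-0.001, 0.0, 0.0, 0.001, -0.0, 0.001], 'joint_torque': [0.0, -34.019, -30.242, 0.072, 0.033, -0.0], 'tool_pos': [0.147, 0.529, 0.204], 'ee_rot': [-3.141, 0.002, 1.299], 'wrist_force': [0.818, -0.489, -0.408], 'wrist_torque': [-0.017, 0.01, -0.005], 'width': 0.094} 0.0188
scene [0.986 0.164 0.618] 434.9674011446669 [-2.38, -0.01, 1.92]Traceback (most recent call last):
  File "<stdin>", line 9, in <module>
  File "h.py", line 6, in atz
    o,d=ray(s,u,v);return o+d*(z-o[2])/d[2]
                                       ~^^^
IndexError: invalid index to scalar variable.
```

```bash
sed -i "s/np.array(s\['rotation'\])/RR(s)/g; 1a from scipy.spatial.transform import Rotation as Ro\ndef RR(s): return Ro.from_euler('xyz',s['rotation']).as_matrix()" h.py
cat > look.py <<'E'
from h import *
import sys
for c in ['scene','top']:
    s=optics.snapshot(c);save(s,c+sys.argv[1])
    print(c,np.round(s['position'],3),s['fx'],np.round(s['rotation'],2).tolist())
    for l in ['yellow_knob','red_knob','pin','middle_hole']:
        for m in finder.masks_of(l,c)[:2]:
            ys,xs=np.nonzero(m['pixels']);u,v=xs.mean(),ys.mean()
            print(l,round(m['p'],2),np.round(m['extent']),len(xs),u.round(1),v.round(1),np.round(atz(s,u,v,.1),3))
E
python3 look.py 1
```

```text
scene [0.986 0.164 0.618] 434.9674011446669 [-2.38, -0.01, 1.92]
yellow_knob 0.95 [306. 232. 388. 417.] 5273 348.1 329.0 [0.682 0.159 0.1  ]
red_knob 0.7 [136. 152. 236. 280.] 3343 188.7 220.4 [ 0.582 -0.129  0.1  ]
pin 0.97 [262. 231. 418. 420.] 17805 345.8 334.2 [0.691 0.158 0.1  ]
middle_hole 0.73 [304. 231. 387. 419.] 5423 348.1 328.7 [0.682 0.159 0.1  ]
top [0.452 0.015 0.857] 412.68287295316077 [-3.0, -0.05, -1.6]
yellow_knob 0.77 [163.  98. 199. 242.] 3110 180.7 169.0 [0.631 0.154 0.1  ]
red_knob 0.88 [326. 145. 353. 291.] 2942 339.6 216.7 [ 0.536 -0.14   0.1  ]
pin 0.62 [144.  13. 223. 255.] 15346 184.4 144.6 [0.677 0.147 0.1  ]
pin 0.42 [162.  96. 196. 243.] 3088 180.6 169.5 [0.63  0.154 0.1  ]
middle_hole 0.61 [170.  96. 195. 245.] 2838 180.2 170.0 [0.629 0.154 0.1  ]
middle_hole 0.42 [141.  16. 222. 256.] 15121 184.5 145.0 [0.677 0.147 0.1  ]
```

View pics/scene1.png

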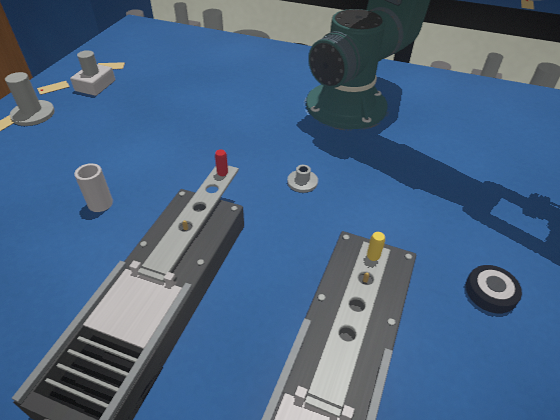

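View pics/top1.png

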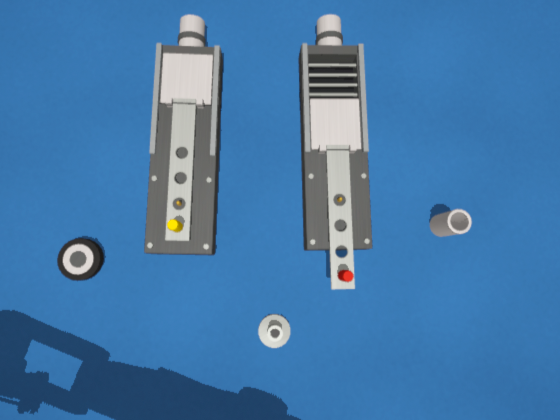

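The scene picture shows the yellow knob at about (377,246) and the red at (221,162). In the top picture yellow is at (174,225), its pin at (179,203) and its holes at (180,178) and (181,153). The networks return the whole stay, so I'll take the knob by colour and the holes by pixel.

```bash
cat > m.py <<'E'
from h import *
S={}
def knob(s,col):
    h=cv2.cvtColor(s['image'],cv2.COLOR_RGB2HSV)
    lo,hi=((20,150,110),(35,255,255)) if col=='y' else ((0,150,80),(6,255,255))
    m=cv2.inRange(h,lo,hi);n,l,st,c=cv2.connectedComponentsWithStats(m)
    i=1+np.argmax(st[1:,4]);return c[i],st[i]
if __name__=='__main__':
    A=optics.snapshot('scene');B=optics.snapshot('top')
    for col in 'yr':
        (a,sa),(b,sb)=knob(A,col),knob(B,col)
        oa,da=ray(A,*a);ob,db=ray(B,*b)
        t=np.linalg.lstsq(np.c_[da,-db],ob-oa,rcond=None)[0]
        p,q=oa+t[0]*da,ob+t[1]*db
        print(col,a,sa,b,sb,'\n tri',p.round(4),q.round(4),'scene@.097',atz(A,*a,.097).round(4),'top@.1',atz(B,*b,.1).round(4))
    for n,u,v in [('holes pin',179,203),('mid',180,178),('far',181.5,153),('hingeL',172,101),('hingeR',196,101),('endL',166,240),('endR',189,240)]:
        print(n,atz(B,u,v,.072).round(4))
    z=B['image'][90:250,140:230,::-1];cv2.imwrite('pics/zt.png',cv2.resize(z,None,fx=3.7,fy=3.7,interpolation=2))
E
python3 m.py
```

```text
y [376.35930736 245.49350649] [368 232  16  29 231] [174.57638889 225.13194444] [167 219  16  13 144] 
 tri [0.526  0.1664 0.0987] [0.5265 0.164  0.0983] scene@.097 [0.5245 0.1664 0.097 ] top@.1 [0.5263 0.1637 0.1   ]
r [41.66666667 89.66666667] [41 89  2  2  3] [345.28571429 275.17293233] [338 270  15  11 133] 
 tri [ 0.6252 -0.2794  0.3273] [ 0.4344 -0.1037  0.296 ] scene@.097 [ 0.339  -0.6314  0.097 ] top@.1 [ 0.4283 -0.1453  0.1   ]
holes pin [0.5711 0.1613 0.072 ]
mid [0.6196 0.1598 0.072 ]
far [0.669  0.1573 0.072 ]
hingeL [0.7746 0.1766 0.072 ]
hingeR [0.7744 0.1297 0.072 ]
endL [0.5014 0.1849 0.072 ]
endR [0.5004 0.1421 0.072 ]
```

View pics/zt.png

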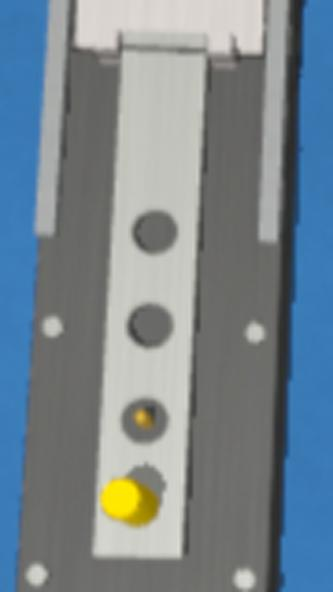

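Call:
{"name": "arm_command", "arguments": {
  "plan": [
    [1, 0.042, -0.041, 0, 2],
    [1, 0.084, -0.081, 0, 4],
    [1, 0.126, -0.122, 0, 6],
    [1, 0.168, -0.162, 0, 8],
    [1, 0.211, -0.203, 0, 10],
    [1, 0.253, -0.243, 0, 12],
    [1, 0.295, -0.284, 0, 13.4],
    [1, 0.337, -0.324, 0, 13.4],
    [1, 0.379, -0.365, 0, 13.4],
    [1, 0.379, -0.365, 0, 13.4]
  ]
}}

```text
time: 1.95
tool_pos: [0.5287, 0.1617, 0.2047]
ee_rot: [-3.141, 0.001, 1.527]
wrist_force: [-0.8, 0.0, 0.6]
width: 0.0933
```

```bash
python3 - <<'E'
from h import *
o=robot.get_obs();print({k:np.round(o[k],4).tolist() for k in ['time','joint_positions','tool_pos','ee_rot','wrist_force']})
B=optics.snapshot('top');save(B,'top2')
A=optics.snapshot('scene');save(A,'scene2')
g=lambda x,y:(140+x/3.7,90+y/3.7)
print('pin top',atz(B,*g(144,416),.083),'mid',atz(B,*g(150,325),.072),'h1',atz(B,*g(145,420),.072),'far',atz(B,*g(155,232),.072))
z=A['image'][225:350,315:425,::-1];cv2.imwrite('pics/zs.png',cv2.resize(z,None,fx=4.5,fy=4.5,interpolation=2))
E
```

```text
{'time': 1.95, 'joint_positions': [0.1947, 0.0946, 1.3644, -0.0008, 1.6835, -1.3324], 'tool_pos': [0.5287, 0.1617, 0.2047], 'ee_rot': [-3.141, 0.001, 1.5271], 'wrist_force': [-0.7606, 0.012, 0.565]}
pin top [0.57054902 0.15939224 0.083     ] mid [0.61994193 0.15875005 0.072     ] h1 [0.5701479 0.1609162 0.072    ] far [0.66956831 0.1565366  0.072     ]
```

View pics/zs.png

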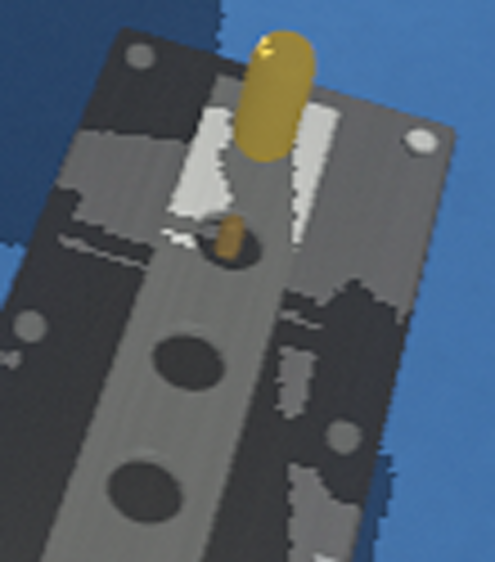

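View pics/top2.png

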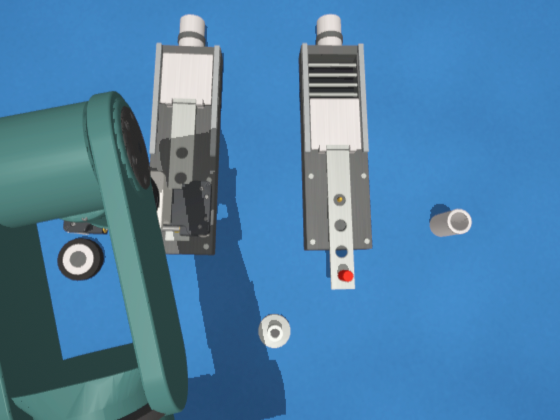

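The pin stands centred in hole 1, so the draw is about 50 mm. The top view is blocked by the arm, but the scene view shows the knob and pin clearly. Next: down over the knob and close.

Call:
{"name": "arm_command", "arguments": {
  "plan": [
    [1, -0.003, 0.003, -0.04, 0],
    [1, -0.003, 0.003, -0.08, 0],
    [1, -0.003, 0.003, -0.117, 0],
    [1, -0.003, 0.003, -0.117, 0],
    [1, -0.003, 0.003, -0.117, 0]
  ]
}}

```text
time: 2.68
tool_pos: [0.5241, 0.1689, 0.0904]
ee_rot: [3.139, -0.001, 1.534]
wrist_force: [-0.3, 0.5, -0.2]
width: 0.0943
```

```bash
python3 - <<'E'
from h import *
A=optics.snapshot('scene');save(A,'scene3')
z=A['image'][150:350,265:475,::-1];cv2.imwrite('pics/zs3.png',cv2.resize(z,None,fx=2.9,fy=2.9,interpolation=2))
E
```

```text
(no output)
```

View pics/zs3.png

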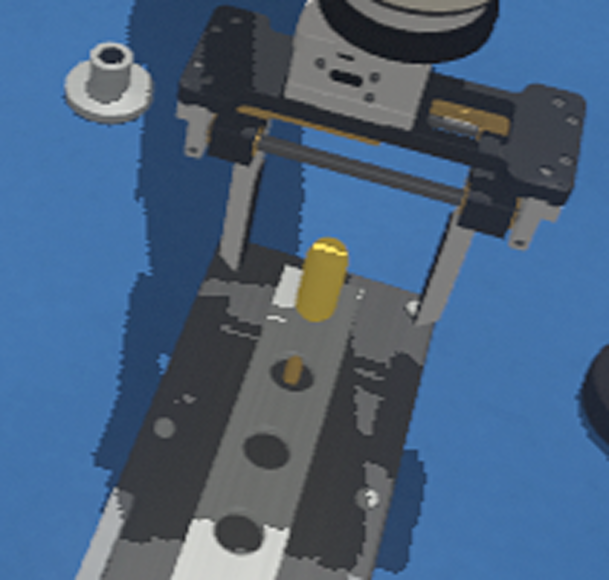

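The jaws straddle the knob, which is at about (323,280) in the zoom. The TCP settled about 4 mm left, so I centre it and close.

Call:
{"name": "arm_command", "arguments": {
  "plan": [
    [1, 0.002, -0.004, -0.002, 0],
    [0.5, 0.002, -0.004, -0.002, 0],
    [0, 0.002, -0.004, -0.002, 0],
    [0, 0.002, -0.004, -0.002, 0],
    [0, 0.002, -0.004, -0.002, 0],
    [0, 0.002, -0.004, -0.002, 0],
    [0, 0.002, -0.004, -0.002, 0]
  ]
}}

```text
time: 3.6
tool_pos: [0.5256, 0.1638, 0.0865]
ee_rot: [-3.142, -0.0, 1.533]
wrist_force: [-0.6, 0.0, 0.2]
width: 0.037
```

Call:
{"name": "arm_command", "arguments": {
  "plan": [
    [0, 0, 0, 0, 0],
    [0, 0, 0, 0, 0],
    [0, 0, 0, 0, 0],
    [0, 0, 0, 0, 0]
  ]
}}

```text
time: 4.1
tool_pos: [0.5257, 0.1649, 0.0865]
ee_rot: [3.141, -0.002, 1.533]
wrist_force: [0.7, 4.6, -0.5]
width: 0.0213
```

Call:
{"name": "arm_command", "arguments": {
  "plan": [
    [0, 0.001, 0, 0.008, 0],
    [0, 0.0025, 0, 0.015, 0],
    [0, 0.004, 0, 0.023, 0],
    [0, 0.006, 0, 0.03, 0],
    [0, 0.008, 0, 0.038, 0],
    [0, 0.01, 0, 0.046, 0],
    [0, 0.01, 0, 0.046, 0],
    [0, 0.01, 0, 0.046, 0]
  ]
}}

```text
time: 5.1
tool_pos: [0.5353, 0.1644, 0.1319]
ee_rot: [-3.141, -0.001, 1.533]
wrist_force: [0.2, 5.4, -2.4]
width: 0.0212
```

```bash
python3 - <<'E'
from h import *
A=optics.snapshot('scene');save(A,'scene4')
z=A['image'][150:350,265:475,::-1];cv2.imwrite('pics/zs4.png',cv2.resize(z,None,fx=2.9,fy=2.9,interpolation=2))
E
```

```text
(no output)
```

View pics/zs4.png

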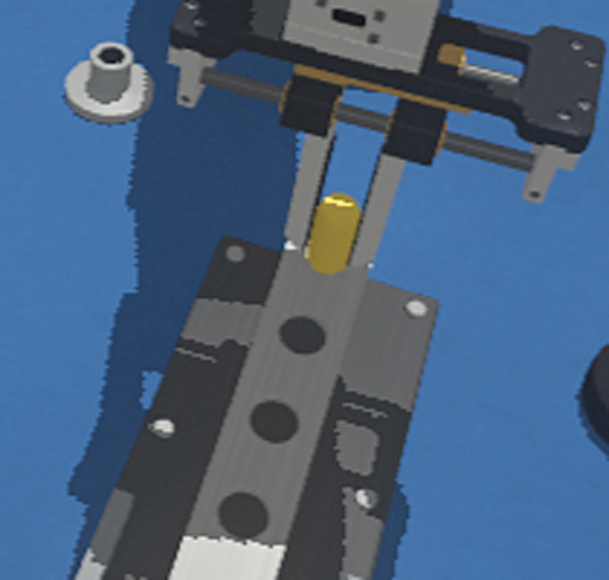

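The stay is lifted clear and no pin shows in the first hole. Next is the 50 mm draw, with y following the bar's slope.

Call:
{"name": "arm_command", "arguments": {
  "plan": [
    [0, -0.008, 0, 0, 0],
    [0, -0.016, 0.001, 0, 0],
    [0, -0.025, 0.001, 0, 0],
    [0, -0.034, 0.001, 0, 0],
    [0, -0.042, 0.002, 0, 0],
    [0, -0.05, 0.002, 0, 0],
    [0, -0.05, 0.002, 0, 0],
    [0, -0.05, 0.002, 0, 0]
  ]
}}

```text
time: 6.15
tool_pos: [0.4846, 0.1667, 0.132]
ee_rot: [-3.139, -0.002, 1.533]
wrist_force: [0.1, 6.2, -1.5]
width: 0.0211
```

```bash
python3 - <<'E'
from h import *
A=optics.snapshot('scene');save(A,'scene5')
z=A['image'][150:350,265:475,::-1];cv2.imwrite('pics/zs5.png',cv2.resize(z,None,fx=2.9,fy=2.9,interpolation=2))
B=optics.snapshot('top')
z=B['image'][60:260,100:300,::-1];cv2.imwrite('pics/zt5.png',cv2.resize(z,None,fx=2.9,fy=2.9,interpolation=2))
E
```

```text
(no output)
```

View pics/zs5.png

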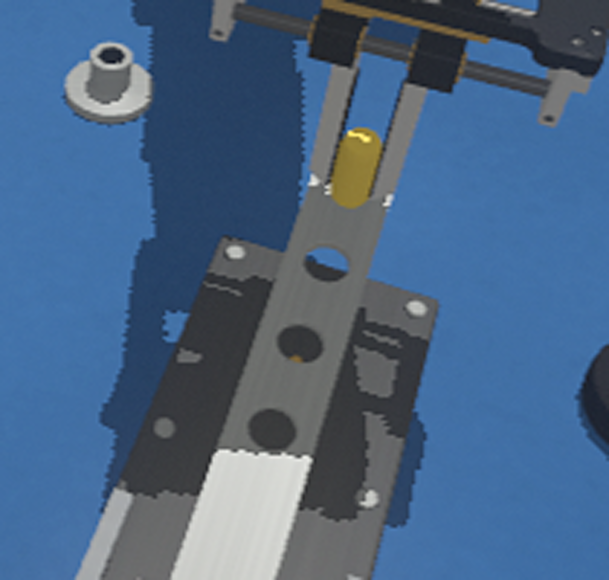

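View pics/zt5.png

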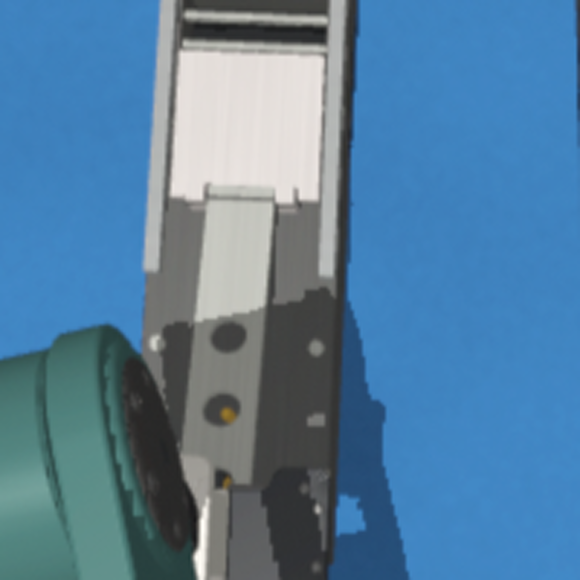

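The pin's tip shows in the middle hole in both views: (296,358) in the scene zoom and (228,413) in the top zoom. I lower it back along the arc.

Call:
{"name": "arm_command", "arguments": {
  "plan": [
    [0, -0.002, 0, -0.008, 0],
    [0, -0.004, 0, -0.016, 0],
    [0, -0.006, 0, -0.023, 0],
    [0, -0.0075, 0, -0.031, 0],
    [0, -0.009, 0, -0.038, 0],
    [0, -0.01, 0, -0.045, 0],
    [0, -0.01, 0, -0.046, 0],
    [0, -0.01, 0, -0.046, 0]
  ]
}}

```text
time: 7.25
tool_pos: [0.4761, 0.167, 0.0871]
ee_rot: [3.14, -0.003, 1.533]
wrist_force: [-1.5, 7.9, 0.4]
width: 0.0208
```

```bash
python3 - <<'E'
from h import *
A=optics.snapshot('scene');save(A,'scene6')
z=A['image'][150:350,265:475,::-1];cv2.imwrite('pics/zs6.png',cv2.resize(z,None,fx=2.9,fy=2.9,interpolation=2))
E
```

```text
(no output)
```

View pics/zs6.png

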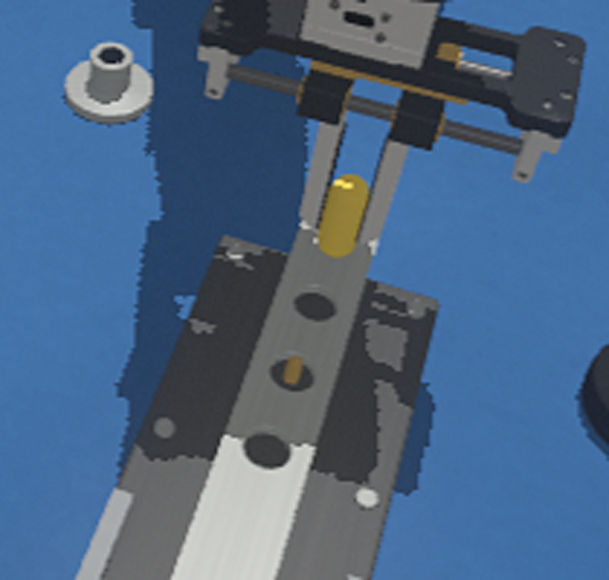

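The middle hole is down, with the pin standing up in it at (293,372). Now I release and rise.

Call:
{"name": "arm_command", "arguments": {
  "plan": [
    [1, 0, 0, 0, 0],
    [1, 0, 0, 0, 0],
    [1, 0, 0, 0, 0],
    [1, 0, 0, 0, 0],
    [1, 0, 0, 0, 0],
    [1, 0, 0, 0.03, 0],
    [1, 0, 0, 0.07, 0],
    [1, 0, 0, 0.12, 0],
    [1, -0.04, 0, 0.15, 0],
    [1, -0.04, 0, 0.15, 0]
  ]
}}

```text
time: 8.55
tool_pos: [0.436, 0.1663, 0.2405]
ee_rot: [3.134, -0.002, 1.534]
wrist_force: [0.9, -0.6, -0.3]
width: 0.094
```

```bash
python3 m.py; python3 - <<'E'
from h import *
A=optics.snapshot('scene');save(A,'scene7')
z=A['image'][150:350,265:475,::-1];cv2.imwrite('pics/zs7.png',cv2.resize(z,None,fx=2.9,fy=2.9,interpolation=2))
o=robot.get_obs();print(o['time'],o['wrist_force'],o['width'],o['tool_pos'])
E
```

```text
y [382.90734824 224.38019169] [375 211  17  28 313] [172.4173913  251.76521739] [166 247  15  12 115] 
 tri [0.4781 0.1677 0.0988] [0.4782 0.1674 0.0987] scene@.097 [0.4764 0.1677 0.097 ] top@.1 [0.4782 0.1671 0.1   ]
r [41.66666667 89.66666667] [41 89  2  2  3] [345.19083969 275.17557252] [338 270  15  11 131] 
 tri [ 0.6253 -0.2793  0.3274] [ 0.4344 -0.1035  0.2961] scene@.097 [ 0.339  -0.6314  0.097 ] top@.1 [ 0.4283 -0.1451  0.1   ]
holes pin [0.5711 0.1613 0.072 ]
mid [0.6196 0.1598 0.072 ]
far [0.669  0.1573 0.072 ]
hingeL [0.7746 0.1766 0.072 ]
hingeR [0.7744 0.1297 0.072 ]
endL [0.5014 0.1849 0.072 ]
endR [0.5004 0.1421 0.072 ]
8.7 [-0.02412047  0.47108358 -0.22008948] 0.09401033709666903 [0.43564235 0.16564032 0.23536999]
```

View pics/zs7.png

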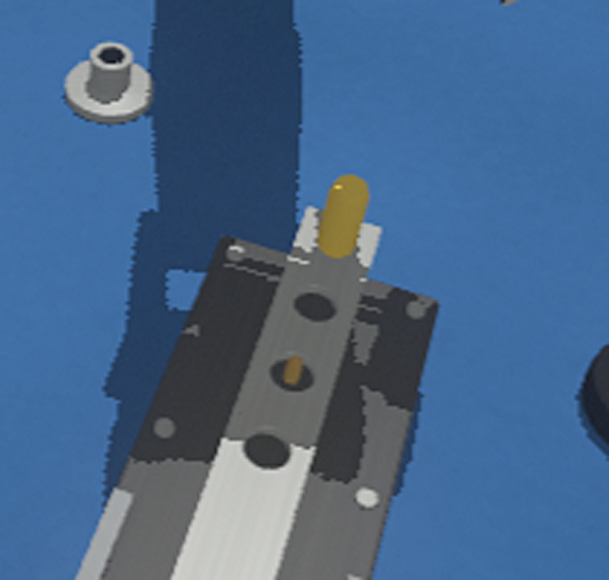

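View pics/zt.png

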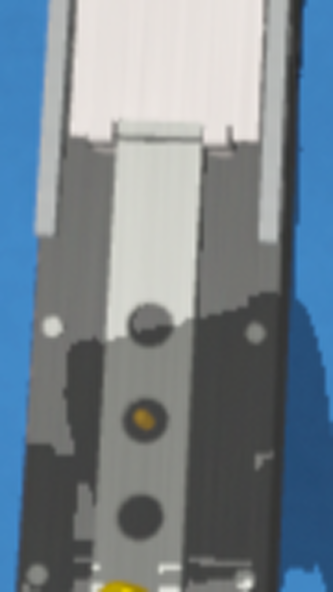

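```bash
python3 -c "
from bench import robot
print(robot.close_job())"
```

```text
the job is handed in; nothing more can be done
None
```

The yellow-knob damper is set to half open: I lifted its stay about 45 mm, drew it back about 50 mm, lowered the middle hole over the pin and let go. I handed the job in at about 8.7 s, and no verdict is reported.

- **Seating:** both cameras show the pin centred in the middle hole. The knob came back to its starting height (0.0988 m against 0.0987 m), so the stay is down and level. The cameras put its travel at about 48 mm, against the 50 mm I commanded. That difference is within the camera calibration and the hole's play.
- **Lift:** I worked the middle hole's height out from the knob lift as about 0.093 m, above the 0.081 m needed. I did not measure it directly.
- **Robot clear:** the gripper is open, about 0.15 m above and 0.04 m back from the knob. The wrist force is close to zero.
- **Red damper:** the red knob is at the same place in the top camera picture before and after, to 0.1 pixel.
- **Checks that failed:** my colour search for the red knob in the scene picture picked up something else, so the red check rests on the top camera alone. The networks outlined whole parts rather than the pin and hole points, so I took those from the pixels myself.

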